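# Tighten the earth stud nut with a ring spanner in short swings

### The job

Using the ring spanner from the rubber mat, tighten the big hexagon nut on the earth stud clockwise until it is against its stop and pulled firm there with about 1.2 N m, never over 1.7; two insulator posts leave room only for short swings, so lift the ring off, swing back and refit it as needed. Do not lean hard on the posts, touch the nut with the fingers, or disturb the other things on the bench. Then lay the spanner back flat on the mat and let go.

Things in the scene. Friction and masses are not known exactly. Their poses are not given: they have to be found in the camera images.
- nut_mid (a point): big steel hexagon nut, 30 mm across flats, 16 mm tall (the top 3 mm is a cone that leads the ring on), on an upright stud. This point is on the axis, 8 mm above the nut's underside; z up, x square to one of the flats (flats every 60 degrees). It turns but does not rise or sink, and stays where it is left
- earth_nut (a joint): turn of the nut in rad, growing clockwise as seen from above (tightening); starts between 0 and 0.4. Up to 2.1 it runs at about 0.35 N m; 2.1 is its stop, where the torque climbs steeply (about 0.13 N m for each 0.01 rad more of the handle). Torque is about the stud axis: a hand that turns with the handle gives part of it as a moment, the rest as a push square to the handle
- stud_top (a point): top end of the brass stud (20 mm diameter), on its axis, 100 mm above the bench and 31 mm above the nut's top. The nut stands on a washer (43 mm diameter, top 53 mm above the bench) on a copper bar (40 mm wide, top at 50 mm) that runs along the panel's x
- panel: white tray, fixed, 280 mm along x, from 120 mm behind (-y) to 180 mm ahead (+y) of the stud, rims 28 mm high; origin on the bench under the stud axis. A row of breakers, front face 72 mm behind the stud, stands 75 mm high. Seen from the stud, the spanner's handle can work in the sector around the panel's +y, up to 45 degrees either side; beyond, it meets a post
- post_near: insulator post, red-brown, 24 mm diameter (ribs 29 mm, low down), upright on the panel; origin on its axis 4 mm above the bench, top 85 mm above the bench with an 8 mm stub above it; 60 mm from the stud axis, 63 degrees to the side of the panel's +y towards -x
- post_far: the same post on the other side, towards the panel's +x
- spanner_ring (a point): centre of the ring of the steel ring spanner (0.3 kg, 12 mm thick, lying flat on the mat), half-way up. The ring, 45 mm across, has a through hexagon opening 31.5 mm across flats (about 5.5 degrees of play either way on the nut), x square to one of its flats; the handle runs along x. Seated on the nut, the ring rests on the washer with this point 59 mm above the bench
- spanner_grip (a point): point to grip on the spanner's handle, 105 mm from the ring centre, half-way up; the handle is 14 mm wide, 12 mm thick, straight, and ends 159 mm from the ring centre; x along the handle away from the ring, z up when lying or working (it works either way up)
- mat: black rubber mat, 280 mm along x, 170 mm along y, 3 mm thick, fixed on the bench; origin at the centre of its underside
- tape_roll: bystander: black tape roll lying flat, 60 mm diameter, 19 mm high; origin at the centre of its underside
- spare_breaker: bystander: white breaker module standing on the bench, 18 x 80 mm, 67 mm high; origin at the centre of its underside
- screwdriver: bystander: screwdriver lying on the bench; origin at its middle on the underside
Mind the look-alikes: they are no part of the job. What is shaped like the part that bears spanner_ring but red or yellow is not meant.

How it is judged:
By the outcome, as a careful person would: the job done as asked, in the order asked, and still so for the second after the job is handed in, with the robot touching nothing.
It also fails if it takes over 72 s, if anything falls off the work surface, if the arm or the gripper's body presses on something with over 40 N, if the wrist force passes 120 N, or if a joint passes its speed limit or range.

### The arm

A 6-joint arm with a two-finger parallel gripper is mounted at the origin on the work surface. World frame = base frame: x ahead of the robot, y to its left, z up, the work surface at z = 0. Lengths are in m, angles in degrees, forces in N, time in s.
With the tool pointing down it reaches from about 0.4 to 0.825 m from the base axis. Payload 7 kg.
Tool frame: the origin (TCP) lies on the centre line of the jaws, within the pads' length; the fingertips stand 14 mm ahead of it and the grasp point (between the pads) lies 5 mm behind it; z points along the fingers, y is the line along which they close (so a half turn about z gives the same grasp; the last joint's range is limited). The gripper opens to 88 mm and grips with 3 to 60 N. Pads are 19 mm wide; open, the fingers measure 130 mm over their backs; the gripper's body (78 mm by 193 mm) begins 47 mm behind the grasp point.
Start: joints at [-50.013, 20.546, 0.682, 0, -70.136, -16.507], TCP at [0.269, -0.619, 0.241] pointing down, gripper open.
Joint ranges: [-176.03, 176.03], [-82.01, 121.73], [-58.28, 71.71], [-173.87, 95.51], [-174.79, -0.11], [-173.66, 173.66]. Speed limits (degrees/s): [136.94, 136.94, 172.46, 180, 180, 180].

### API

Orientations are given as [roll, pitch, yaw] about the fixed x, y, z axes, in that order (R = Rz(yaw) Ry(pitch) Rx(roll)).
In Python, from plant import r gives the robot as it stands.
- The arm moves only by the tool send_rows, never from a script. Its argument "steps" is a list of rows, each an object with "dp": the shift along the tool's x, y, z in mm, a list of three; "roll": the turn about the tool's z in rad; "jaw": the opening in per cent of the stroke, from 0 (shut) to 100 (fully open). In form: [{"dp": [tx, ty, tz], "roll": roll, "jaw": jaw}, ...]. A call has 1 to 5 rows; each row is the pose to reach, as a shift and turn from the pose commanded when the call began, along the tool's axes at that moment; what a row does not reach only later rows make up. A row lasts 1/8 s, in which the tool goes at most 62.5 mm and 10.7 degrees, less where a joint would pass 70% of its speed; a pose out of reach is approached as far as the arm can. A call with a gripper value outside its range is refused whole. The fingers move at their own pace and stop on an object; "newtons" is the grip in N (left out, the last holds). Time passes only in rows, so rows that repeat a pose let the fingers close. It gives the time, the measured TCP pose, the force, the opening and the grip force at its end, in the units of the state.
- r.get_state(): the state, without advancing time (a new reading comes with each control period).
- r.capture(name): name is "side" or "top" or "wrist"; returns a dict with "image" (384x512x3 uint8, blue, green, red), "K" (3x3 intrinsics, pixels), "rvec" (rotation vector, rad) and "tvec" (3), from world to camera coordinates, as OpenCV has them. Camera axes: x right, y down, z forward; pixel columns grow to the right and rows downward; lengths in m; the calibration is good to about 2 mm. A picture is of the moment at which its call begins. There is no depth.
- r.close_job(): hands the job in; it is judged then, once.
The state is a dict: "time_s": time; "joints": joint angles; "qd": joint speeds; "joint_torque": joint torques, N m; "tcp_pos": TCP position; "eef_rot": TCP orientation; "contact_force": force on the tool from outside, world axes, zero at the start; "moment": the same for the moment, N m; "gripper_width": finger opening in m; "gripper_force": force on a finger pad.
Only numpy, scipy, OpenCV 4.12 (cv2) and the standard library are available. Lean on these libraries where they do the work, as an engineer would, in place of code of your own. Each camera call takes 0.05 s, during which the arm holds its last target. There are 200 camera calls.

## Working session

There is one attempt and no reset: what is moved stays moved. The work goes in short steps, Python scripts to look and compute and a tool call to move; the robot and the scene stay as the last step left them, time stands still between calls to the robot, and variables do not carry over. Pictures are saved under pics/ and viewed, at most 10 in all, crops included, and the job is handed in when it is done.

Besides the shell and the picture viewer there is one more tool, called after "Emit:" as name([rows], argument=value, ...), one row to a line, values as JSON. send_rows: Moves the arm, as the interface text tells. Its arguments: {"type":"object","properties":{"steps":{"type":"array","items":{"type":"object","properties":{"dp":{"type":"array","items":{"type":"number"}},"roll":{"type":"number"},"jaw":{"type":"number"}}}},"newtons":{"type":"number"}},"required":["steps"]}

```bash
ls; mkdir -p pics; python3 - <<'E'
from plant import r
import cv2,numpy as np,pickle
d={}
for n in ("side","top"):
    c=r.capture(n); d[n]=c; cv2.imwrite(f"pics/{n}0.png",cv2.resize(c["image"],(800,600),interpolation=cv2.INTER_CUBIC))
    R=cv2.Rodrigues(np.array(c["rvec"]))[0]; print(n,-R.T@np.array(c["tvec"]).ravel(), R[2],c["K"][0][0])
pickle.dump(d,open("c0.pkl","wb")); print(r.get_state())
E
```

```text
pics
side [-0.22577307  0.72757853  0.85006069] [ 0.6314182  -0.44448978 -0.6354053 ] 369.0561242981987
top [0.29707396 0.2057294  1.38178053] [ 0.16012953 -0.0071044  -0.98707044] 494.0099813328567
{'time_s': 0.1, 'joints': array([-5.00147036e+01,  2.05872788e+01,  6.38365523e-01, -1.73995598e-02,
       -7.01389724e+01, -1.65066706e+01]), 'qd': array([-0.11256505, -0.07331568,  0.20579905, -0.05534487, -0.07178115,
        0.09893348]), 'joint_torque': array([-1.32976253e-03, -5.84163773e+01,  2.93752724e+01,  7.01558366e+00,
        1.01398284e-02, -7.85833572e-05]), 'tcp_pos': array([ 0.26871474, -0.61872601,  0.23971305]), 'eef_rot': array([ 1.79911089e+02, -9.28944322e-03, -1.56527291e+02]), 'contact_force': array([-0.37111082, -0.7046173 ,  0.64906043]), 'moment': array([-0.00337786,  0.03684162, -0.01366923]), 'gripper_force': 0.0, 'gripper_width': 0.08752505713145144}
```

View pics/top0.png

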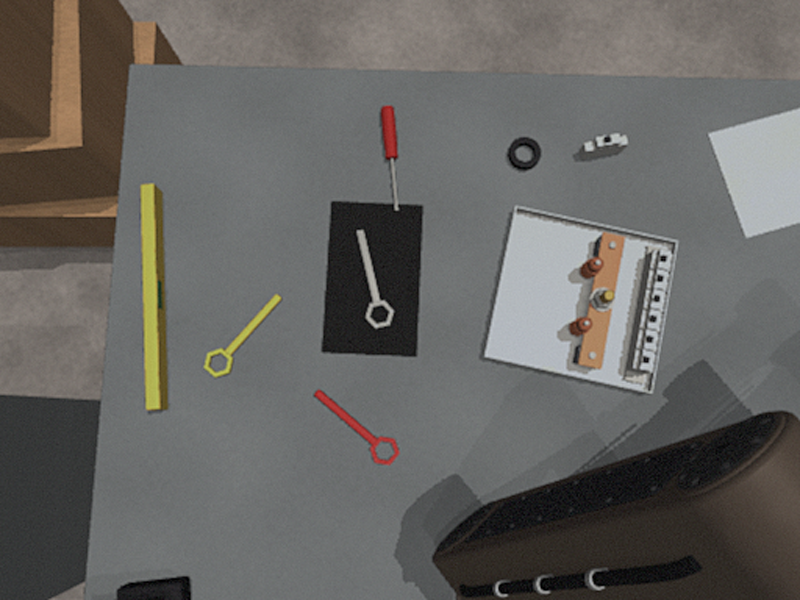

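View pics/side0.png

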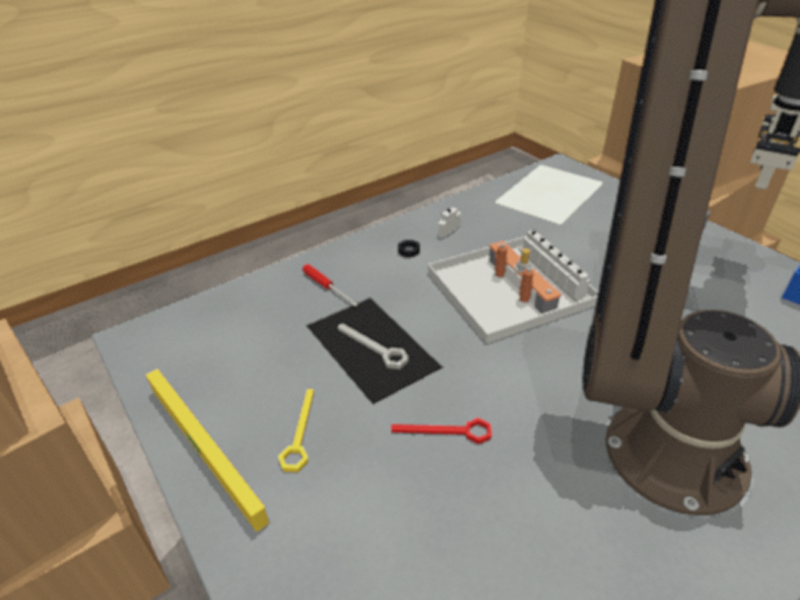

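The top view shows three possible spanners, by ring: steel on the mat at (379,313), red at (384,450) and yellow at (218,362). I choose the steel one. The stud is at (607,296), with posts at (594,266) and (582,325).

```bash
cat > h.py <<'E'
import numpy as np,cv2
def ray(c,uv,z):
    """pixels (N,2) -> world points at height z"""
    R=cv2.Rodrigues(np.array(c["rvec"],float))[0]; t=np.array(c["tvec"],float).ravel()
    n=cv2.undistortPoints(np.array(uv,float).reshape(-1,1,2),np.array(c["K"]),None).reshape(-1,2)
    d=np.c_[n,np.ones(len(n))]@R; o=-R.T@t
    return o+d*((z-o[2])/d[:,2])[:,None]
def proj(c,P):
    return cv2.projectPoints(np.array(P,float).reshape(-1,3),np.array(c["rvec"],float),np.array(c["tvec"],float),np.array(c["K"]),None)[0].reshape(-1,2)
E
python3 - <<'E'
import pickle,cv2,numpy as np
from h import *
d=pickle.load(open("c0.pkl","rb"));c=d["top"];im=c["image"]
s=0.64
a=im[125:235,200:275];b=im[125:260,305:440]
A=cv2.resize(a,None,fx=5,fy=5,interpolation=cv2.INTER_CUBIC);B=cv2.resize(b,None,fx=3,fy=3,interpolation=cv2.INTER_CUBIC)
o=np.zeros((560,800,3),np.uint8);o[:550,:375]=A;o[:405,385:790]=B;cv2.imwrite("pics/crop1.png",o)
g=cv2.cvtColor(im,cv2.COLOR_BGR2GRAY);m=np.zeros_like(g);m[135:225,212:265]=(g[135:225,212:265]>110)
n,l,st,ce=cv2.connectedComponentsWithStats(m);k=1+st[1:,4].argmax();print(st[k],ce[k])
ys,xs=np.where(l==k);P=ray(c,np.c_[xs,ys],0.015)[:,:2]
u=np.linalg.svd(P-P.mean(0))[2][0] if 0 else np.linalg.eigh(np.cov(P.T))[1][:,1]
if u[0]<0:u=-u
q=(P-P.mean(0))@u;print("axis",u,np.degrees(np.arctan2(u[1],u[0])),"len",q.max()-q.min(),"expect .1815")
w=[np.ptp((P[(q>e)&(q<e+.01)]-P.mean(0))@[-u[1],u[0]]) for e in np.arange(q.min(),q.max(),.01)];print(np.round(w,3))
ring=P.mean(0)+u*(q.min()+.0225);grip=ring+u*.105;print("ring",ring,"grip",grip,P.mean(0)+u*(q.max()-.159),np.linalg.norm(grip))
for nme,uv,z in [("stud",(607,295),.1),("pfar",(597,262),.093),("pnear",(584,322),.093)]:
    print(nme,ray(c,[np.array(uv)*s],z))
# panel corners rims z=.028
print(ray(c,np.array([(515,207),(678,241),(653,392),(485,357)])*s,.028))
print(ray(c,np.array([(332,202),(423,206),(416,356),(322,352)])*s,.003))
print("side",proj(d["side"],[[*ring,.015],[*grip,.015]])/s)
E
```

```text
[228 147  24  63 351] [238.0968661  181.23931624]
axis [0.96669503 0.25593108] 14.82876323725397 len 0.18149283955157688 expect .1815
[0.034 0.046 0.049 0.043 0.029 0.013 0.013 0.012 0.012 0.013 0.013 0.012
 0.012 0.012 0.013 0.012 0.012 0.012 0.006]
ring [0.47849693 0.26001093] grip [0.57999991 0.28688369] [0.47849001 0.2600091 ] 0.647071979472763
stud [[ 0.50753992 -0.12611104  0.1       ]]
pfar [[ 0.56536448 -0.111898    0.093     ]]
pnear [[ 0.4617274  -0.08819983  0.093     ]]
[[ 0.67714178  0.01927293  0.028     ]
 [ 0.620869   -0.27493525  0.028     ]
 [ 0.34958054 -0.222008    0.028     ]
 [ 0.40433054  0.07193636  0.028     ]]
[[0.68566872 0.35338898 0.003     ]
 [0.68204038 0.18560413 0.003     ]
 [0.40543609 0.1927884  0.003     ]
 [0.40895076 0.36069017 0.003     ]]
side [[394.0553647  355.40955809]
 [356.52678663 333.96010644]]
```

View pics/crop1.png

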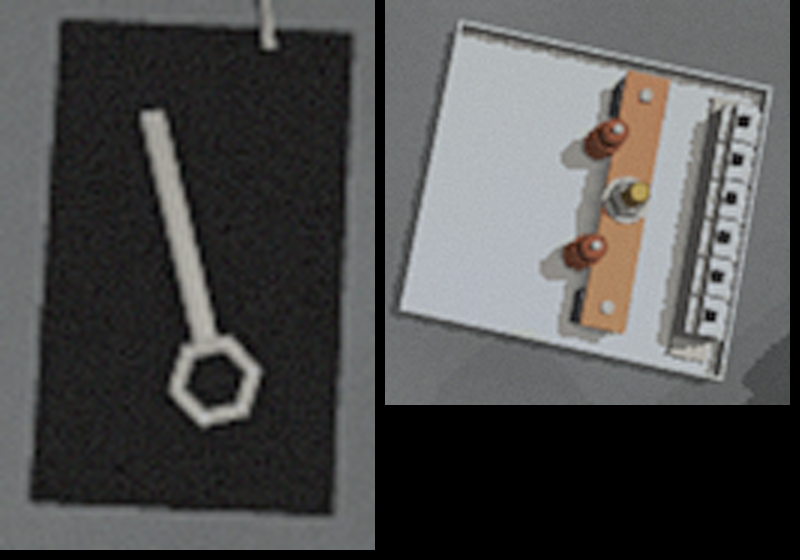

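The crop confirms the steel spanner on the mat: ring about (0.478, 0.260), handle at 14.8°, length matching at 181.5 mm. The stud is near (0.508, -0.128) and panel x is at about -11°. I'll go over the stud for a close look on the way.

Emit:
send_rows([
  {"dp":[-40,35,-5],"roll":0,"jaw":100},
  {"dp":[-85,75,-12],"roll":0,"jaw":100},
  {"dp":[-130,115,-20],"roll":0,"jaw":100},
  {"dp":[-175,155,-30],"roll":0,"jaw":100},
  {"dp":[-220,195,-40],"roll":0,"jaw":100},
])

```text
time_s: 0.72
tcp_pos: [0.3933, -0.3507, 0.2806]
eef_rot: [180.0, -0.0, -156.5]
contact_force: [2.3, 0.3, 0.6]
gripper_width: 0.0874
gripper_force: 0.0
```

Emit:
send_rows([
  {"dp":[-45,40,-10],"roll":0,"jaw":100},
  {"dp":[-90,80,-20],"roll":0,"jaw":100},
  {"dp":[-135,120,-25],"roll":0,"jaw":100},
  {"dp":[-160,145,-30],"roll":0,"jaw":100},
  {"dp":[-160,145,-30],"roll":0,"jaw":100},
])

```text
time_s: 1.35
tcp_pos: [0.4828, -0.1537, 0.3106]
eef_rot: [180.0, 0.0, -156.3]
contact_force: [0.6, 0.6, 0.1]
gripper_width: 0.0877
gripper_force: 0.0
```

```bash
cat > look.py <<'E'
import sys,pickle,cv2,numpy as np
from plant import r
from h import *
n,f=sys.argv[1:3]
c=r.capture(n);pickle.dump(c,open(f+".pkl","wb"))
cv2.imwrite(f"pics/{f}.png",cv2.resize(c["image"],(800,600),interpolation=cv2.INTER_CUBIC))
s=r.get_state();print(round(s["time_s"],2),s["tcp_pos"].round(4),s["eef_rot"].round(2),s["joints"].round(1),s["contact_force"].round(1))
R=cv2.Rodrigues(np.array(c["rvec"]))[0];print("cam",-R.T@np.array(c["tvec"]).ravel(),R[2])
E
python3 look.py wrist w1
```

```text
1.4 [ 0.4822 -0.1548  0.3104] [ 1.7998e+02 -1.0000e-02 -1.5638e+02] [  4.5   2.1 -13.6  -0.  -74.3 -70.8] [-0.7 -0.8 -0.7]
cam [ 0.41323341 -0.18456416  0.45438077] [ 0.26207428  0.11534932 -0.95812922]
```

View pics/w1.png

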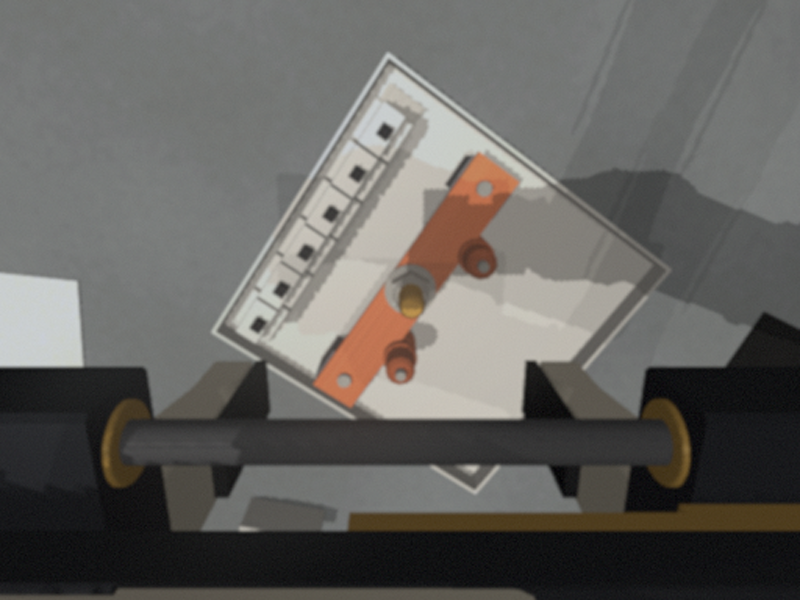

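The close view shows the nut at (410,288) with the stud top at (411,300), and the posts at (480,262) and (400,370). I'll get closer to read the nut's angle.

Emit:
send_rows([
  {"dp":[-20,3,40],"roll":0,"jaw":100},
  {"dp":[-40,6,80],"roll":0,"jaw":100},
  {"dp":[-65,9,115],"roll":0,"jaw":100},
  {"dp":[-65,9,120],"roll":0,"jaw":100},
  {"dp":[-65,9,120],"roll":0,"jaw":100},
])

```text
time_s: 2.02
tcp_pos: [0.5374, -0.1226, 0.1904]
eef_rot: [180.0, -0.1, -156.6]
contact_force: [0.0, -0.3, 1.1]
gripper_width: 0.0875
gripper_force: 0.0
```

```bash
python3 look.py wrist w2; python3 - <<'E'
import pickle,cv2,numpy as np
from h import *
c=pickle.load(open("w2.pkl","rb"))
u,v=proj(c,[.508,-.128,.066])[0].astype(int);print(u,v,c["K"][0][0])
x0,y0=max(u-60,0),max(v-50,0);print(x0,y0)
cr=c["image"][y0:y0+100,x0:x0+133]
cv2.imwrite("pics/w2c.png",cv2.resize(cr,None,fx=6,fy=6,interpolation=cv2.INTER_CUBIC))
E
```

```text
2.08 [ 0.5379 -0.1226  0.1913] [-1.7997e+02  2.0000e-02 -1.5656e+02] [  7.5  11.2 -19.1   0.  -59.7 -74.1] [-0.5 -0.6  0.2]
cam [ 0.46800277 -0.15301533  0.33423951] [ 0.26106927  0.1136582  -0.95860558]
261 155 322.2387559656088
201 105
```

View pics/w2c.png

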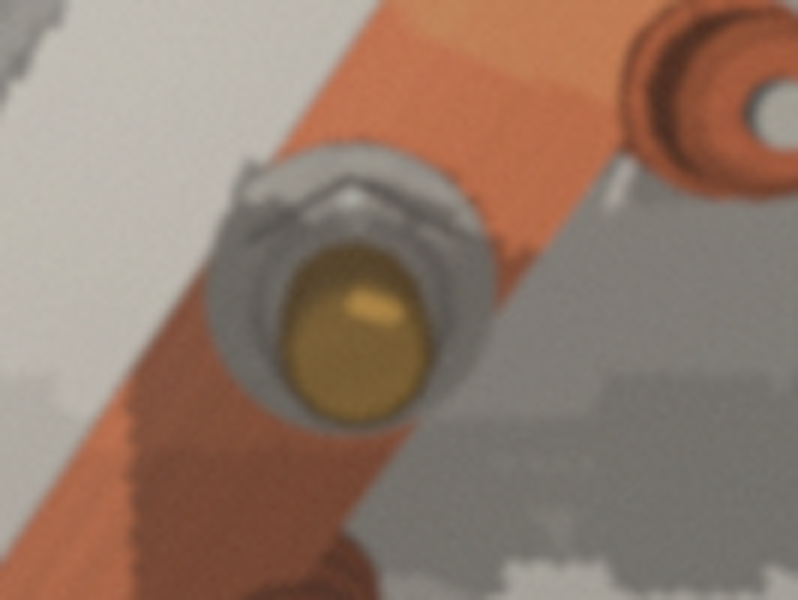

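```bash
python3 - <<'E'
import pickle,cv2,numpy as np
from h import *
c=pickle.load(open("w2.pkl","rb"));im=c["image"]
raw=lambda x,y:(201+x/6-.4,105+y/6-.4)
print("stud top",ray(c,[raw(358,348)],.1),"washer",ray(c,[raw(351,288)],.053))
ctr=(ray(c,[raw(358,348)],.1)[0]+ray(c,[raw(351,288)],.053)[0])/2
cx,cy=ctr[:2]
# photometric: gradient strength along hex edge lines at z=.066 (base of cone), visible half, plus z=.053
g=cv2.GaussianBlur(cv2.cvtColor(im,cv2.COLOR_BGR2GRAY),(0,0),.8).astype(np.float32)
gx,gy=cv2.Sobel(g,cv2.CV_32F,1,0),cv2.Sobel(g,cv2.CV_32F,0,1)
def score(a,dx,dy,z):
    t=np.radians(a+30+60*np.arange(7));V=np.c_[cx+dx+.01732*np.cos(t),cy+dy+.01732*np.sin(t),np.full(7,z)]
    f=np.linspace(.05,.95,25)[:,None];tot=0;res=[]
    for i in range(6):
        p=proj(c,V[i]*(1-f)+V[i+1]*f).astype(np.float32);d=p[-1]-p[0];n=np.array([-d[1],d[0]])/np.hypot(*d)
        G=cv2.remap(gx,p[:,:1],p[:,1:],1)*n[0]+cv2.remap(gy,p[:,:1],p[:,1:],1)*n[1]
        res.append(abs(G.mean()))
    return sum(res)
for z in (.066,.053):
    L=sorted([(score(a,dx,dy,z),a,dx,dy) for a in np.arange(-30,30,1.) for dx in np.arange(-.002,.0021,.001) for dy in np.arange(-.002,.0021,.001)],reverse=True)
    print(z,[tuple(np.round(q,4)) for q in L[:6]])
# direct from the two clearly seen edges, z .066
P=ray(c,[raw(250,238),raw(352,180),raw(478,237)],.066)[:,:2];v=P-ctr[:2];print("vertex r,ang",np.hypot(*v.T),np.degrees(np.arctan2(v[:,1],v[:,0]))%60-30)
a=L[0][1]
o=cv2.resize(im[105:205,201:334],None,fx=6,fy=6,interpolation=cv2.INTER_CUBIC)
for a,col in ((0,(0,255,0)),(5,(255,0,0)),(-5,(0,0,255))):
    t=np.radians(a+30+60*np.arange(6));V=np.c_[cx+.01732*np.cos(t),cy+.01732*np.sin(t),np.full(6,.066)]
    p=(proj(c,V)-[201,105]+.5)*6
    cv2.polylines(o,[p.astype(np.int32)],True,col,1)
cv2.imwrite("pics/ov.png",o)
E
```

```text
stud top [[ 0.50818127 -0.1296453   0.1       ]] washer [[ 0.50850409 -0.12949569  0.053     ]]
0.066 [(np.float64(196.7399), np.float64(-8.0), np.float64(-0.002), np.float64(0.0)), (np.float64(196.5374), np.float64(-7.0), np.float64(-0.002), np.float64(0.0)), (np.float64(196.3861), np.float64(-9.0), np.float64(-0.002), np.float64(0.0)), (np.float64(196.2959), np.float64(-6.0), np.float64(-0.002), np.float64(0.0)), (np.float64(196.1456), np.float64(-10.0), np.float64(-0.002), np.float64(0.0)), (np.float64(195.9817), np.float64(-5.0), np.float64(-0.002), np.float64(0.0))]
0.053 [(np.float64(205.2535), np.float64(-8.0), np.float64(-0.001), np.float64(0.0)), (np.float64(205.1912), np.float64(-7.0), np.float64(-0.001), np.float64(0.0)), (np.float64(205.0135), np.float64(-9.0), np.float64(-0.001), np.float64(0.0)), (np.float64(204.9323), np.float64(-6.0), np.float64(-0.001), np.float64(0.0)), (np.float64(204.7011), np.float64(-10.0), np.float64(-0.001), np.float64(0.0)), (np.float64(204.5604), np.float64(-5.0), np.float64(-0.001), np.float64(0.0))]
vertex r,ang [0.01684084 0.01688995 0.01953758] [-8.58023198 -5.8809503  -8.85079385]
```

View pics/ov.png

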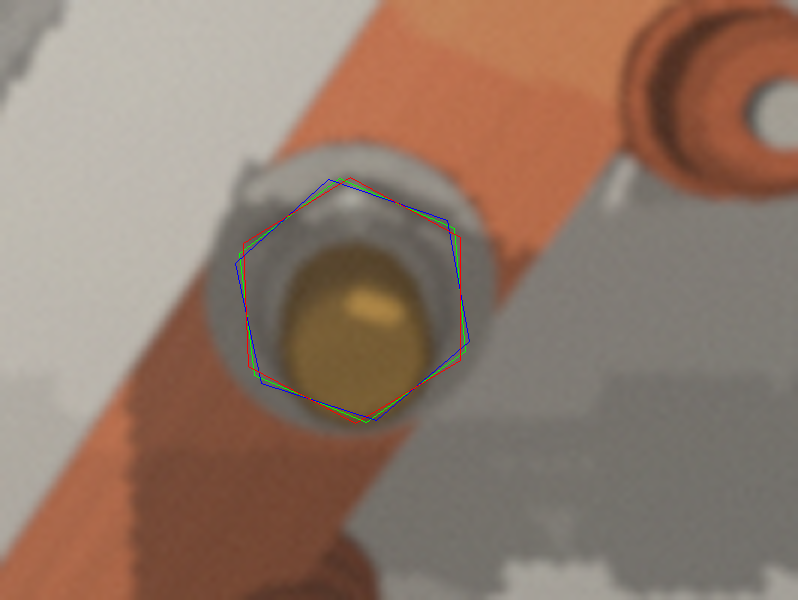

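The overlay fits at about -7° (a vertex at (350,179)), so the nut's flat normals are at 53° and 113°. The stud and washer agree on (0.508, -0.1295). Now over the spanner.

Emit:
send_rows([
  {"dp":[-25,45,0],"roll":0,"jaw":100},
  {"dp":[-55,98,0],"roll":0,"jaw":100},
  {"dp":[-85,151,0],"roll":0,"jaw":100},
  {"dp":[-115,204,0],"roll":0,"jaw":100},
  {"dp":[-145,257,0],"roll":0,"jaw":100},
])

```text
time_s: 2.7
tcp_pos: [0.5691, 0.1733, 0.1928]
eef_rot: [180.0, 0.2, -156.5]
contact_force: [0.8, -0.8, 1.9]
gripper_width: 0.0873
gripper_force: 0.0
```

Emit:
send_rows([
  {"dp":[-25,45,0],"roll":0.08,"jaw":100},
  {"dp":[-45,85,0],"roll":0.15,"jaw":100},
  {"dp":[-56,102,0],"roll":0.15,"jaw":100},
  {"dp":[-56,102,0],"roll":0.15,"jaw":100},
  {"dp":[-56,102,0],"roll":0.15,"jaw":100},
])

```text
time_s: 3.32
tcp_pos: [0.5794, 0.2865, 0.1912]
eef_rot: [180.0, 0.0, -165.1]
contact_force: [-0.3, -0.3, -0.1]
gripper_width: 0.0875
gripper_force: 0.0
```

```bash
python3 look.py wrist w3; cat > meas.py <<'E'
import pickle,cv2,numpy as np,sys
from h import *
c=pickle.load(open(sys.argv[1]+".pkl","rb"));im=c["image"];z=float(sys.argv[2])
g=cv2.cvtColor(im,cv2.COLOR_BGR2GRAY)
p=proj(c,[[.4785,.26,z],[.52,.271,z],[.56,.2816,z]]);print(p.round(1))
th=cv2.threshold(g,105,255,cv2.THRESH_BINARY)[1]
n,l,st,ce=cv2.connectedComponentsWithStats(th)
k=l[int(p[1,1]),int(p[1,0])];print(k,st[k])
ys,xs=np.where(l==k);P=ray(c,np.c_[xs,ys],z)[:,:2]
# inner hole: contour child
cs,hi=cv2.findContours((l==k).astype(np.uint8),cv2.RETR_CCOMP,cv2.CHAIN_APPROX_NONE)
hole=max([q for q,h in zip(cs,hi[0]) if h[3]>=0],key=cv2.contourArea)[:,0].astype(float)
for zz in (z,z-.012):
    H=ray(c,hole,zz)[:,:2];m=cv2.moments(H.astype(np.float32).reshape(-1,1,2)*1000);ctr=np.array([m["m10"],m["m01"]])/m["m00"]/1000
    print(zz,"hole centre",ctr,"area mm2",m["m00"],"expect 859")
d=np.hypot(*(P-ctr).T);Q=P[(d>.035)&(d<.1)];mu=Q.mean(0);u=np.linalg.eigh(np.cov(Q.T))[1][:,1];u*=np.sign(u[0])
print("handle ang",np.degrees(np.arctan2(u[1],u[0])),"off-axis of hole centre",(ctr-mu)@[-u[1],u[0]],"handle length seen",d.max())
E
python3 meas.py w3 .015
```

```text
3.38 [0.5794 0.2864 0.1911] [ 1.7999e+02  2.0000e-02 -1.6516e+02] [  43.6   19.8   -7.1   -0.   -63.1 -118.7] [-0.2 -1.2 -0.7]
cam [0.50593775 0.26690539 0.33494137] [ 0.27666567  0.07405493 -0.95810854]
[[253.3  64.8]
 [253.2 112.6]
 [253.1 155.1]]
3 [ 225   38   58  188 3536]
0.015 hole centre [0.47970558 0.26050147] area mm2 747.3972730042879 expect 859
0.002999999999999999 hole centre [0.47872169 0.26026128] area mm2 804.5137517959811 expect 859
handle ang 15.108646644414119 off-axis of hole centre 0.0002676188193742071 handle length seen 0.15935277394105085
```

View pics/w3.png

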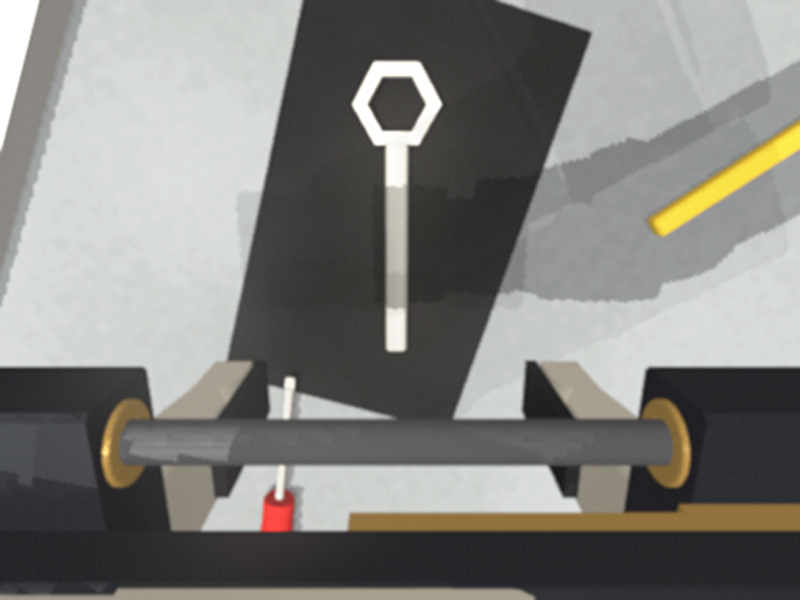

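Wrist view: steel ring at (397,103), handle straight down to (396,350), screwdriver tip clear at (290,380). The wrist fit gives ring (0.479, 0.2604), handle 15.1° and grip (0.580, 0.2877), agreeing with the first measurement.

Emit:
send_rows([
  {"dp":[-1,1,50],"roll":0,"jaw":50},
  {"dp":[-1,1,100],"roll":0,"jaw":50},
  {"dp":[-1,1,145],"roll":0,"jaw":50},
  {"dp":[-1,1,165],"roll":0,"jaw":50},
  {"dp":[-1,1,171],"roll":0,"jaw":50},
])

```text
time_s: 4.0
tcp_pos: [0.5797, 0.2872, 0.0185]
eef_rot: [-179.9, -0.1, -165.2]
contact_force: [0.2, 0.6, 1.1]
gripper_width: 0.0459
gripper_force: 0.0
```

Emit:
send_rows([
  {"dp":[0,0,0],"roll":0,"jaw":10},
  {"dp":[0,0,0],"roll":0,"jaw":0},
  {"dp":[0,0,0],"roll":0,"jaw":0},
  {"dp":[0,0,0],"roll":0,"jaw":0},
  {"dp":[0,0,0],"roll":0,"jaw":0},
], newtons=60)

```text
time_s: 4.62
tcp_pos: [0.5805, 0.2891, 0.0205]
eef_rot: [180.0, 0.1, -165.1]
contact_force: [-1.6, -2.0, 5.8]
gripper_width: 0.0132
gripper_force: 60.0
```

```bash
cat > plan.py <<'E'
import numpy as np
STUD=np.array([.5082,-.1296]);L=.1054
def rel(a,b):
    """a,b=(x,y,z,yawdeg) -> dp mm, roll rad in tool axes of a"""
    t=np.radians(a[3]);d=np.subtract(b[:3],a[:3])*1000
    return [round(d[0]*np.cos(t)+d[1]*np.sin(t),1),round(d[0]*np.sin(t)-d[1]*np.cos(t),1),round(-d[2],1)],round(-np.radians(b[3]-a[3]),3)
def on(h,z,S=STUD,L=L):
    t=np.radians(h);return (*(S+L*np.array([np.cos(t),np.sin(t)])),z,h-180)
def show(start,poses,n=5):
    for i in range(0,len(poses),n):
        print("call");
        for p in poses[i:i+n]: print("  ",*rel(start,p))
        start=poses[min(i+n,len(poses))-1]
E
python3 - <<'E'
from plant import r
from plan import *
s=r.get_state();print(s["tcp_pos"],s["eef_rot"],s["contact_force"],s["moment"],s["joints"])
a=(.5805,.2885,.0195,-165.1);b=on(113,.142)
P=[(*a[:2],a[2]+d,a[3]) for d in(.045,.09,.122)]
u=P[-1]
P+=[tuple(np.add(u,np.subtract(b,u)*f)) for f in np.linspace(0,1,12)[1:]]+[b]
show(a,P)
E
```

```text
[0.58046249 0.28905978 0.02054506] [ 1.79993006e+02  6.32276957e-02 -1.65082377e+02] [-1.62227011 -2.00283665  5.8452525 ] [-0.59233592  0.2845709   0.09734441] [ 4.36910999e+01  2.98612292e+01 -1.65921001e+01  3.53158392e-02
 -4.34878888e+01 -1.18799083e+02]
call
   [np.float64(-0.0), np.float64(0.0), np.float64(-45.0)] -0.0
   [np.float64(-0.0), np.float64(0.0), np.float64(-90.0)] -0.0
   [np.float64(-0.0), np.float64(0.0), np.float64(-122.0)] -0.0
   [np.float64(17.5), np.float64(-25.6), np.float64(-122.0)] -0.156
   [np.float64(35.0), np.float64(-51.1), np.float64(-122.1)] -0.311
call
   [np.float64(24.5), np.float64(-19.0), np.float64(-0.0)] -0.156
   [np.float64(48.9), np.float64(-37.9), np.float64(-0.1)] -0.311
   [np.float64(73.4), np.float64(-56.9), np.float64(-0.1)] -0.467
   [np.float64(97.9), np.float64(-75.9), np.float64(-0.2)] -0.623
   [np.float64(122.3), np.float64(-94.9), np.float64(-0.2)] -0.778
call
   [np.float64(30.7), np.float64(3.7), np.float64(-0.0)] -0.156
   [np.float64(61.5), np.float64(7.3), np.float64(-0.1)] -0.311
   [np.float64(92.2), np.float64(11.0), np.float64(-0.1)] -0.467
   [np.float64(123.0), np.float64(14.6), np.float64(-0.2)] -0.623
   [np.float64(123.0), np.float64(14.6), np.float64(-0.2)] -0.623
```

Emit:
send_rows([
  {"dp":[0,0,-45],"roll":0,"jaw":0},
  {"dp":[0,0,-90],"roll":0,"jaw":0},
  {"dp":[0,0,-122],"roll":0,"jaw":0},
  {"dp":[17,-25,-122],"roll":-0.155,"jaw":0},
  {"dp":[35,-51,-122],"roll":-0.31,"jaw":0},
])

```text
time_s: 5.25
tcp_pos: [0.5585, 0.2302, 0.1412]
eef_rot: [180.0, -0.0, -147.1]
contact_force: [0.3, -0.9, -4.0]
gripper_width: 0.013
gripper_force: 60.0
```

Emit:
send_rows([
  {"dp":[24.5,-19,0],"roll":-0.155,"jaw":0},
  {"dp":[49,-38,0],"roll":-0.31,"jaw":0},
  {"dp":[73.5,-57,0],"roll":-0.465,"jaw":0},
  {"dp":[98,-76,0],"roll":-0.62,"jaw":0},
  {"dp":[122,-95,0],"roll":-0.78,"jaw":0},
])

```text
time_s: 5.88
tcp_pos: [0.5068, 0.0839, 0.1411]
eef_rot: [179.9, 0.0, -102.4]
contact_force: [0.2, -0.5, -2.7]
gripper_width: 0.0134
gripper_force: 60.0
```

Emit:
send_rows([
  {"dp":[31,4,0],"roll":-0.155,"jaw":0},
  {"dp":[61,7,0],"roll":-0.31,"jaw":0},
  {"dp":[92,11,0],"roll":-0.465,"jaw":0},
  {"dp":[123,14.5,0],"roll":-0.623,"jaw":0},
  {"dp":[123,14.5,0],"roll":-0.623,"jaw":0},
])

```text
time_s: 6.5
tcp_pos: [0.4651, -0.0334, 0.1411]
eef_rot: [179.9, 0.0, -67.0]
contact_force: [0.5, 0.1, -3.2]
gripper_width: 0.0132
gripper_force: 60.0
```

```bash
python3 look.py wrist w4; python3 - <<'E'
from plant import r
s=r.get_state();print(s["contact_force"].round(2),s["moment"].round(3),s["gripper_width"],s["gripper_force"])
E
```

```text
6.55 [ 0.4659 -0.0327  0.1413] [ 1.7997e+02  3.0000e-02 -6.7120e+01] [ 20.2   6.3 -32.7  -0.  -51.1   2.7] [ 0.4 -0.1 -3.3]
cam [ 0.49664477 -0.10431199  0.28476488] [-0.11252945  0.26321057 -0.95815308]
[ 0.44 -0.1  -3.31] [ 0.23   0.177 -0.016] 0.013086513089503959 59.98033046722412
```

View pics/w4.png

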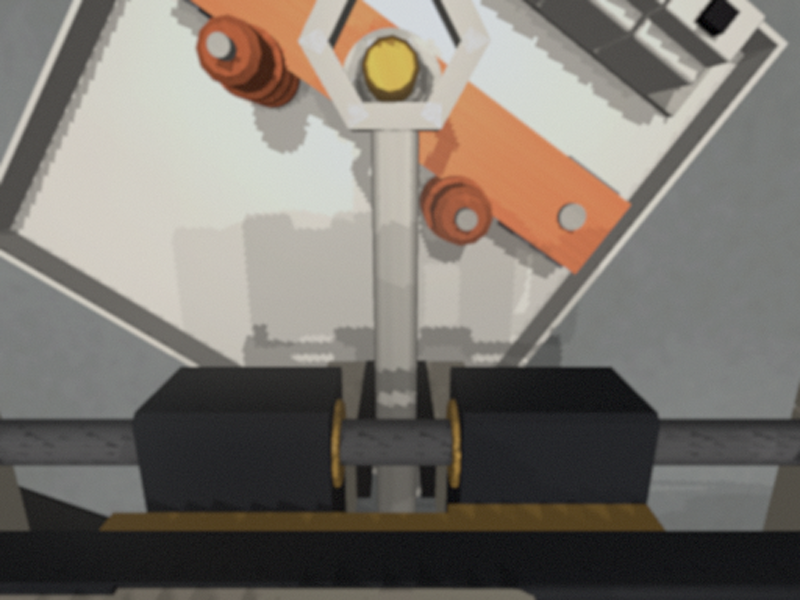

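The picture shows the ring (vertices at (301,42) and (489,42)) already around the stud top at (391,66), with both posts clear. I'll check the numbers.

```bash
python3 - <<'E'
import pickle,cv2,numpy as np
from h import *
from scipy.optimize import least_squares
c=pickle.load(open("w4.pkl","rb"))
px=lambda x,y:((x+.5)*.64-.5,(y+.5)*.64-.5)
print("stud",ray(c,[px(391,66)],.1), proj(c,[.5082,-.1296,.1])/.64)
# handle top line far pts
obs=np.array([px(301,42),px(489,42),px(350,128),px(443,128)]+[px(373,330),px(418,330)])
tcp=np.array([.4659,-.0327,.1413])
def model(q):
    cx,cy,z,yaw,pit=q;u=np.array([np.cos(yaw),np.sin(yaw),0]);v=np.array([-u[1],u[0],0]);u=u*np.cos(pit)+np.array([0,0,np.sin(pit)]) # handle dir (toward grip)
    C=np.array([cx,cy,z]);R=.0225/np.cos(np.pi/6)
    V=[C+R*v,C-R*v,C+.0225*u+R/2*v,C+.0225*u-R/2*v]
    H=[C+.09*u+.007*v,C+.09*u-.007*v]
    return C,u,np.array(V+H)
def res(q):
    p=proj(c,model(q)[2]);d=p-obs
    d[4:,1]=0
    return d.ravel()
for s in (1,):
    f=least_squares(res,[.508,-.13,.137,np.radians(113),0]);print(f.x,np.degrees(f.x[3:]),np.sqrt(f.cost))
    print(f.fun.round(1))
f=least_squares(lambda q:res([q[0],q[1],.137,q[2],0]),[.508,-.13,2]);print(f.x,np.degrees(f.x[2]),f.fun.round(1))
E
```

```text
stud [[ 0.50871637 -0.12907512  0.1       ]] [[392.74319361  64.80478309]]
[ 0.50781062 -0.13086644  0.1315956  -1.16864035 -3.24404271] [ -66.95816005 -185.86995563] 0.8823277388797631
[ 0.1  0.1  0.7  0.1 -0.1 -0.1 -1.  -0.1  0.   0.   0.3  0. ]
[ 0.50696732 -0.1288731   1.97316844] 113.05422361372419 [ 123.1    3.1 -122.3    3.2   59.     5.1  -60.1    5.1   28.7    0.
  -28.4    0. ]
```

Emit:
send_rows([
  {"dp":[-1.2,-1.2,5],"roll":0,"jaw":0},
  {"dp":[-1.2,-1.2,20],"roll":0,"jaw":0},
  {"dp":[-1.2,-1.2,35],"roll":0,"jaw":0},
  {"dp":[-1.2,-1.2,43],"roll":0,"jaw":0},
  {"dp":[-1.2,-1.2,46],"roll":0,"jaw":0},
])

```text
time_s: 7.18
tcp_pos: [0.4673, -0.0301, 0.095]
eef_rot: [179.9, 0.0, -67.0]
contact_force: [0.2, 0.9, -3.4]
gripper_width: 0.0133
gripper_force: 60.0
```

Emit:
send_rows([
  {"dp":[0,0,3],"roll":0,"jaw":0},
  {"dp":[0,0,5],"roll":0,"jaw":0},
  {"dp":[0,0,8],"roll":0,"jaw":0},
  {"dp":[0,0,10],"roll":0,"jaw":0},
  {"dp":[0,0,10],"roll":0,"jaw":0},
])

```text
time_s: 7.8
tcp_pos: [0.4673, -0.0305, 0.0855]
eef_rot: [180.0, -0.0, -67.0]
contact_force: [0.3, -0.4, -2.6]
gripper_width: 0.0133
gripper_force: 60.0
```

Emit:
send_rows([
  {"dp":[0,0,2],"roll":0,"jaw":0},
  {"dp":[0,0,4],"roll":0,"jaw":0},
  {"dp":[0,0,6],"roll":0,"jaw":0},
  {"dp":[0,0,8],"roll":0,"jaw":0},
  {"dp":[0,0,8],"roll":0,"jaw":0},
])

```text
time_s: 8.43
tcp_pos: [0.4678, -0.0303, 0.0778]
eef_rot: [-180.0, -0.0, -66.9]
contact_force: [-1.1, 1.8, 2.2]
gripper_width: 0.013
gripper_force: 60.0
```

```bash
cat > st.py <<'E'
from plant import r
import numpy as np
from plan import STUD
s=r.get_state();p=s["tcp_pos"];F=s["contact_force"];M=s["moment"]
d=p[:2]-STUD;h=np.degrees(np.arctan2(d[1],d[0]))
# torque on tool about stud axis from outside; clockwise drive reacts positive (ccw)
print(round(s["time_s"],2),p.round(4),s["eef_rot"].round(2),"F",F.round(1),"M",M.round(2),"w",round(s["gripper_width"],4),s["gripper_force"].round(0))
print("handle",h.round(2),"L",np.hypot(*d).round(4),"T",round(d[0]*F[1]-d[1]*F[0]+M[2],3),"j6",s["joints"][5].round(1))
E
python3 st.py
```

```text
Traceback (most recent call last):
  File "st.py", line 7, in <module>
    print(round(s["time_s"],2),p.round(4),s["eef_rot"].round(2),"F",F.round(1),"M",M.round(2),"w",round(s["gripper_width"],4),s["gripper_force"].round(0))
                                                                                                                              ^^^^^^^^^^^^^^^^^^^^^^^^
AttributeError: 'float' object has no attribute 'round'
```

Emit:
send_rows([
  {"dp":[0,0,1],"roll":0,"jaw":0},
  {"dp":[0,0,2],"roll":0,"jaw":0},
  {"dp":[0,0,3],"roll":0,"jaw":0},
  {"dp":[0,0,4],"roll":0,"jaw":0},
  {"dp":[0,0,4],"roll":0,"jaw":0},
])

```text
time_s: 9.05
tcp_pos: [0.4674, -0.0304, 0.0735]
eef_rot: [180.0, 0.0, -67.0]
contact_force: [-1.6, 1.0, 1.7]
gripper_width: 0.0131
gripper_force: 60.0
```

```bash
sed -i 's/,s\["gripper_force"\].round(0)//' st.py; python3 st.py; python3 look.py wrist w5
```

```text
9.05 [ 0.4674 -0.0304  0.0735] [180.     0.   -66.97] F [-1.6  1.   1.7] M [ 0.03  0.5  -0.07] w 0.0131
handle 112.39 L 0.1072 T 0.042 j6 2.6
9.1 [ 0.4673 -0.0304  0.0735] [179.99   0.   -66.97] [ 20.4  11.8 -37.2  -0.  -41.    2.6] [-1.5  1.5  3.1]
cam [ 0.49876653 -0.1012673   0.21722631] [-0.11136423  0.2628518  -0.95838768]
```

View pics/w5.png

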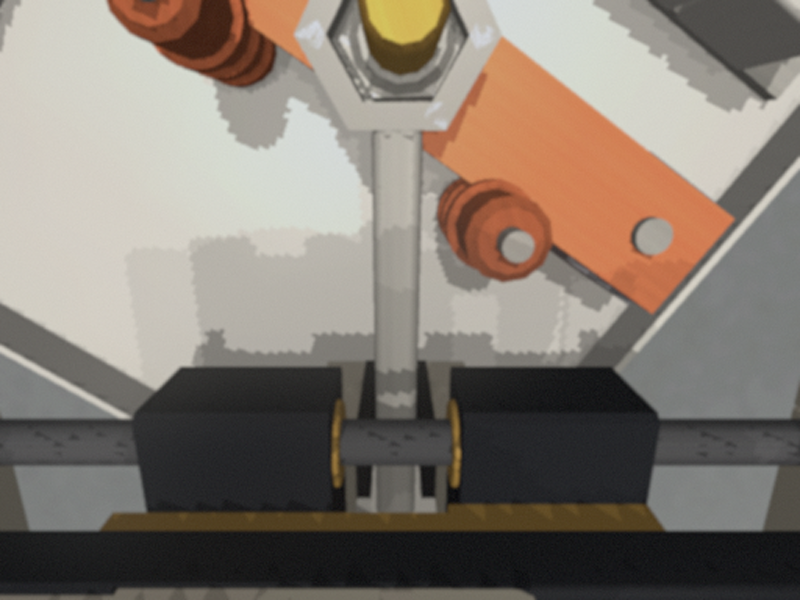

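The ring opening (its near edge at row 100) frames the nut, with the flats parallel, so the phase looks right. I'll push a little further down to seat it.

Emit:
send_rows([
  {"dp":[0,0,1],"roll":0,"jaw":0},
  {"dp":[0,0,2],"roll":0,"jaw":0},
  {"dp":[0,0,3],"roll":0,"jaw":0},
  {"dp":[0,0,3],"roll":0,"jaw":0},
])

```text
time_s: 9.6
tcp_pos: [0.4669, -0.0308, 0.0702]
eef_rot: [179.9, 0.0, -67.0]
contact_force: [-0.0, -3.3, -2.2]
gripper_width: 0.0133
gripper_force: 60.0
```

```bash
python3 st.py
```

```text
9.6 [ 0.4669 -0.0308  0.0702] [179.94   0.   -66.99] F [-0.  -3.3 -2.2] M [-1.23  0.15 -0.11] w 0.0133
handle 112.67 L 0.1071 T 0.031 j6 2.6
```

```bash
sed -i 's/^STUD.*/STUD=np.array([.5086,-.1291]);L=.1068/' plan.py; python3 - <<'E'
from plan import *
z=.0697
show(on(113,z),[on(113-d,z) for d in (4,9,14,19,24,29,34,39,44,49,54,59,64,67,67)])
E
```

```text
call
   [np.float64(0.3), np.float64(-7.4), np.float64(-0.0)] 0.07
   [np.float64(1.3), np.float64(-16.7), np.float64(-0.0)] 0.157
   [np.float64(3.2), np.float64(-25.8), np.float64(-0.0)] 0.244
   [np.float64(5.8), np.float64(-34.8), np.float64(-0.0)] 0.332
   [np.float64(9.2), np.float64(-43.4), np.float64(-0.0)] 0.419
call
   [np.float64(0.4), np.float64(-9.3), np.float64(-0.0)] 0.087
   [np.float64(1.6), np.float64(-18.5), np.float64(-0.0)] 0.175
   [np.float64(3.6), np.float64(-27.6), np.float64(-0.0)] 0.262
   [np.float64(6.4), np.float64(-36.5), np.float64(-0.0)] 0.349
   [np.float64(10.0), np.float64(-45.1), np.float64(-0.0)] 0.436
call
   [np.float64(0.4), np.float64(-9.3), np.float64(-0.0)] 0.087
   [np.float64(1.6), np.float64(-18.5), np.float64(-0.0)] 0.175
   [np.float64(3.6), np.float64(-27.6), np.float64(-0.0)] 0.262
   [np.float64(5.2), np.float64(-33.0), np.float64(-0.0)] 0.314
   [np.float64(5.2), np.float64(-33.0), np.float64(-0.0)] 0.314
```

Emit:
send_rows([
  {"dp":[0.3,-7.4,0],"roll":0.07,"jaw":0},
  {"dp":[1.3,-16.7,0],"roll":0.157,"jaw":0},
  {"dp":[3.2,-25.8,0],"roll":0.244,"jaw":0},
  {"dp":[5.8,-34.8,0],"roll":0.332,"jaw":0},
  {"dp":[9.2,-43.4,0],"roll":0.419,"jaw":0},
])

```text
time_s: 10.22
tcp_pos: [0.5095, -0.0231, 0.0699]
eef_rot: [179.8, -0.1, -91.1]
contact_force: [-2.3, -7.7, -2.0]
gripper_width: 0.0131
gripper_force: 60.0
```

```bash
python3 st.py
```

```text
10.22 [ 0.5095 -0.0231  0.0699] [ 1.798e+02 -1.000e-01 -9.115e+01] F [-2.3 -7.7 -2. ] M [-2.83  1.03  0.18] w 0.0131
handle 89.54 L 0.106 T 0.427 j6 -20.7
```

Torque 0.43 N m: the nut is running. I'll continue, with a small radial relief.

Emit:
send_rows([
  {"dp":[0.9,-9.3,0],"roll":0.087,"jaw":0},
  {"dp":[2.3,-18.5,0],"roll":0.175,"jaw":0},
  {"dp":[4.3,-27.6,0],"roll":0.262,"jaw":0},
  {"dp":[7.1,-36.5,0],"roll":0.349,"jaw":0},
  {"dp":[10.7,-45.1,0],"roll":0.436,"jaw":0},
])

```text
time_s: 10.85
tcp_pos: [0.5544, -0.0339, 0.0698]
eef_rot: [179.8, -0.1, -116.1]
contact_force: [-3.9, -2.1, -1.3]
gripper_width: 0.0131
gripper_force: 60.0
```

Emit:
send_rows([
  {"dp":[0.4,-9.3,0],"roll":0.087,"jaw":0},
  {"dp":[1.6,-18.5,0],"roll":0.175,"jaw":0},
  {"dp":[3.6,-27.6,0],"roll":0.262,"jaw":0},
  {"dp":[5.2,-33,0],"roll":0.314,"jaw":0},
  {"dp":[5.2,-33,0],"roll":0.314,"jaw":0},
])

```text
time_s: 11.48
tcp_pos: [0.5818, -0.0531, 0.0697]
eef_rot: [179.9, -0.1, -134.0]
contact_force: [-5.0, -3.1, -1.5]
gripper_width: 0.0132
gripper_force: 60.0
```

```bash
python3 st.py
```

```text
11.47 [ 0.5818 -0.0531  0.0697] [ 1.7989e+02 -1.4000e-01 -1.3397e+02] F [-5.  -3.1 -1.5] M [-1.07  1.55  0.02] w 0.0132
handle 46.08 L 0.1055 T 0.164 j6 -57.9
```

```bash
sed -i 's/^STUD.*/STUD=np.array([.5086,-.1291]);L=.1052/' plan.py; python3 - <<'E'
from plan import *
z=.0697;zu=.098
a=(.5818,-.0531,z,-134)
show(a,[on(49,z),on(51.5,z),on(51.5,z+.01),on(51.5,z+.02),on(51.5,zu)]+[on(51.5+d,zu) for d in (8,16,24,32,40,48,56,60,60,60)]+[on(111.5,zz) for zz in(.092,.086,.080,.075,.0715,.0695,.0695)])
E
```

```text
call
   [np.float64(0.5), np.float64(5.4), np.float64(-0.0)] -0.052
   [np.float64(0.8), np.float64(9.9), np.float64(-0.0)] -0.096
   [np.float64(0.8), np.float64(9.9), np.float64(-10.0)] -0.096
   [np.float64(0.8), np.float64(9.9), np.float64(-20.0)] -0.096
   [np.float64(0.8), np.float64(9.9), np.float64(-28.3)] -0.096
call
   [np.float64(1.0), np.float64(14.6), np.float64(-0.0)] -0.14
   [np.float64(4.1), np.float64(29.0), np.float64(-0.0)] -0.279
   [np.float64(9.1), np.float64(42.8), np.float64(-0.0)] -0.419
   [np.float64(16.0), np.float64(55.7), np.float64(-0.0)] -0.559
   [np.float64(24.6), np.float64(67.6), np.float64(-0.0)] -0.698
call
   [np.float64(1.0), np.float64(14.6), np.float64(-0.0)] -0.14
   [np.float64(4.1), np.float64(29.0), np.float64(-0.0)] -0.279
   [np.float64(6.3), np.float64(36.0), np.float64(-0.0)] -0.349
   [np.float64(6.3), np.float64(36.0), np.float64(-0.0)] -0.349
   [np.float64(6.3), np.float64(36.0), np.float64(-0.0)] -0.349
call
   [np.float64(0.0), np.float64(-0.0), np.float64(6.0)] -0.0
   [np.float64(0.0), np.float64(-0.0), np.float64(12.0)] -0.0
   [np.float64(0.0), np.float64(-0.0), np.float64(18.0)] -0.0
   [np.float64(0.0), np.float64(-0.0), np.float64(23.0)] -0.0
   [np.float64(0.0), np.float64(-0.0), np.float64(26.5)] -0.0
call
   [np.float64(0.0), np.float64(-0.0), np.float64(2.0)] -0.0
   [np.float64(0.0), np.float64(-0.0), np.float64(2.0)] -0.0
```

Emit:
send_rows([
  {"dp":[0.5,5.4,0],"roll":-0.052,"jaw":0},
  {"dp":[0.8,9.9,0],"roll":-0.096,"jaw":0},
  {"dp":[0.8,9.9,-10],"roll":-0.096,"jaw":0},
  {"dp":[0.8,9.9,-20],"roll":-0.096,"jaw":0},
  {"dp":[0.8,9.9,-28],"roll":-0.096,"jaw":0},
])

```text
time_s: 12.1
tcp_pos: [0.5769, -0.0458, 0.1002]
eef_rot: [-179.9, 0.1, -128.4]
contact_force: [0.1, -0.1, -3.5]
gripper_width: 0.0133
gripper_force: 60.0
```

```bash
python3 st.py
```

```text
12.1 [ 0.5769 -0.0458  0.1002] [-1.7989e+02  1.3000e-01 -1.2844e+02] F [ 0.1 -0.1 -3.5] M [ 0.13 -0.03 -0.07] w 0.0133
handle 50.65 L 0.1077 T -0.092 j6 -53.3
```

```bash
python3 - <<'E'
from plan import *
z=.100
a=(.5769,-.0458,z,-128.4)
show(a,[on(51.5+d,z) for d in (8,16,24,32,40,48,56,60,60,60)])
E
```

```text
call
   [np.float64(3.5), np.float64(16.2), np.float64(-0.0)] -0.138
   [np.float64(6.5), np.float64(30.6), np.float64(-0.0)] -0.278
   [np.float64(11.5), np.float64(44.4), np.float64(-0.0)] -0.417
   [np.float64(18.4), np.float64(57.4), np.float64(-0.0)] -0.557
   [np.float64(27.0), np.float64(69.3), np.float64(-0.0)] -0.696
call
   [np.float64(1.0), np.float64(14.6), np.float64(-0.0)] -0.14
   [np.float64(4.1), np.float64(29.0), np.float64(-0.0)] -0.279
   [np.float64(6.3), np.float64(36.0), np.float64(-0.0)] -0.349
   [np.float64(6.3), np.float64(36.0), np.float64(-0.0)] -0.349
   [np.float64(6.3), np.float64(36.0), np.float64(-0.0)] -0.349
```

Emit:
send_rows([
  {"dp":[3.5,16.2,0],"roll":-0.138,"jaw":0},
  {"dp":[6.5,30.6,0],"roll":-0.278,"jaw":0},
  {"dp":[11.5,44.4,0],"roll":-0.417,"jaw":0},
  {"dp":[18.4,57.4,0],"roll":-0.557,"jaw":0},
  {"dp":[27,69.3,0],"roll":-0.696,"jaw":0},
])

```text
time_s: 12.72
tcp_pos: [0.5048, -0.0238, 0.0994]
eef_rot: [-179.9, 0.0, -88.3]
contact_force: [-0.1, -0.3, -3.6]
gripper_width: 0.0134
gripper_force: 60.0
```

Emit:
send_rows([
  {"dp":[1,14.6,0],"roll":-0.14,"jaw":0},
  {"dp":[4.1,29,0],"roll":-0.279,"jaw":0},
  {"dp":[6.3,36,0],"roll":-0.349,"jaw":0},
  {"dp":[6.3,36,0],"roll":-0.349,"jaw":0},
  {"dp":[6.3,36,0],"roll":-0.349,"jaw":0},
])

```text
time_s: 13.35
tcp_pos: [0.4695, -0.0312, 0.0991]
eef_rot: [-179.9, -0.0, -68.7]
contact_force: [0.1, -0.2, -3.5]
gripper_width: 0.013
gripper_force: 60.0
```

```bash
python3 st.py; python3 look.py wrist w6
```

```text
13.35 [ 0.4695 -0.0312  0.0991] [-1.7992e+02 -1.0000e-02 -6.8660e+01] F [ 0.1 -0.2 -3.5] M [ 0.2   0.18 -0.01] w 0.013
handle 111.8 L 0.1054 T -0.012 j6 1.1
13.4 [ 0.4693 -0.0312  0.0989] [-1.7995e+02 -1.0000e-02 -6.8640e+01] [ 20.3   9.8 -35.4   0.  -44.8   1.1] [-0.1 -1.  -3.8]
cam [ 0.4985759  -0.10295631  0.24287544] [-0.10212146  0.26642765 -0.95842971]
```

View pics/w6.png

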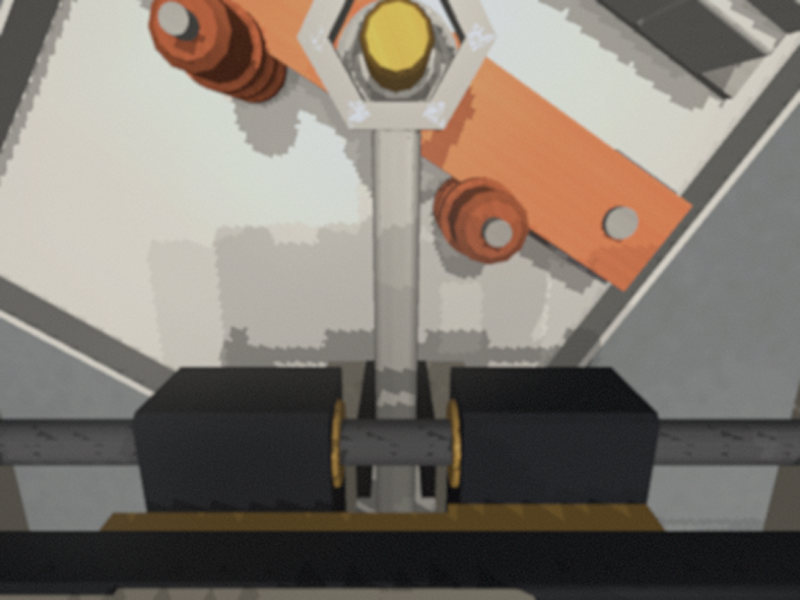

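The ring (centre about (397,40)) sits evenly around the stud, and both posts are clear. That was my tenth picture, so from here I work by force and pose. Lowering.

Emit:
send_rows([
  {"dp":[0,0,6],"roll":0,"jaw":0},
  {"dp":[0,0,12],"roll":0,"jaw":0},
  {"dp":[0,0,17],"roll":0,"jaw":0},
  {"dp":[0,0,21],"roll":0,"jaw":0},
  {"dp":[0,0,21],"roll":0,"jaw":0},
])

```text
time_s: 14.02
tcp_pos: [0.4686, -0.0313, 0.0772]
eef_rot: [180.0, 0.0, -68.6]
contact_force: [-0.1, 1.8, -4.3]
gripper_width: 0.0131
gripper_force: 60.0
```

Emit:
send_rows([
  {"dp":[0,0,2],"roll":0,"jaw":0},
  {"dp":[0,0,4],"roll":0,"jaw":0},
  {"dp":[0,0,4],"roll":0,"jaw":0},
])

```text
time_s: 14.4
tcp_pos: [0.4687, -0.0314, 0.0735]
eef_rot: [-180.0, 0.0, -68.6]
contact_force: [-0.9, 3.0, -3.0]
gripper_width: 0.0129
gripper_force: 60.0
```

Emit:
send_rows([
  {"dp":[0,0,2],"roll":0,"jaw":0},
  {"dp":[0,0,4.5],"roll":0,"jaw":0},
  {"dp":[0,0,4.5],"roll":0,"jaw":0},
])

```text
time_s: 14.78
tcp_pos: [0.4685, -0.0314, 0.0688]
eef_rot: [180.0, 0.0, -68.6]
contact_force: [-1.0, 4.5, -2.5]
gripper_width: 0.0132
gripper_force: 60.0
```

```bash
python3 st.py
```

```text
14.78 [ 0.4685 -0.0314  0.0688] [ 1.7998e+02  1.0000e-02 -6.8570e+01] F [-1.   4.5 -2.5] M [1.63 0.58 0.04] w 0.0132
handle 112.3 L 0.1056 T -0.052 j6 1.2
```

```bash
python3 - <<'E'
from plan import *
z=.069
show(on(111.4,z),[on(111.4-d,z) for d in (4,11,18,25,32)])
show(on(79,z),[on(79-d,z) for d in (1.5,3,4.5,4.5,4.5,)])
E
```

```text
call
   [np.float64(0.3), np.float64(-7.3), np.float64(-0.0)] 0.07
   [np.float64(1.9), np.float64(-20.1), np.float64(-0.0)] 0.192
   [np.float64(5.1), np.float64(-32.5), np.float64(-0.0)] 0.314
   [np.float64(9.9), np.float64(-44.5), np.float64(-0.0)] 0.436
   [np.float64(16.0), np.float64(-55.7), np.float64(-0.0)] 0.559
call
   [np.float64(0.0), np.float64(-2.8), np.float64(-0.0)] 0.026
   [np.float64(0.1), np.float64(-5.5), np.float64(-0.0)] 0.052
   [np.float64(0.3), np.float64(-8.3), np.float64(-0.0)] 0.079
   [np.float64(0.3), np.float64(-8.3), np.float64(-0.0)] 0.079
   [np.float64(0.3), np.float64(-8.3), np.float64(-0.0)] 0.079
```

Emit:
send_rows([
  {"dp":[-0.4,-7.3,0],"roll":0.07,"jaw":0},
  {"dp":[1.2,-20.1,0],"roll":0.192,"jaw":0},
  {"dp":[4.4,-32.5,0],"roll":0.314,"jaw":0},
  {"dp":[9.2,-44.5,0],"roll":0.436,"jaw":0},
  {"dp":[15.5,-55.7,0],"roll":0.559,"jaw":0},
])

```text
time_s: 15.4
tcp_pos: [0.5267, -0.0252, 0.069]
eef_rot: [-180.0, 0.0, -100.8]
contact_force: [-1.0, 4.2, -2.7]
gripper_width: 0.013
gripper_force: 60.0
```

```bash
python3 st.py
```

```text
15.4 [ 0.5267 -0.0252  0.069 ] [-1.7999e+02  2.0000e-02 -1.0081e+02] F [-1.   4.2 -2.7] M [1.89 0.46 0.24] w 0.013
handle 80.12 L 0.1055 T 0.415 j6 -29.4
```

Emit:
send_rows([
  {"dp":[-0.5,-2.8,0],"roll":0.026,"jaw":0},
  {"dp":[-0.6,-5.5,0],"roll":0.052,"jaw":0},
  {"dp":[-0.4,-8.3,0],"roll":0.079,"jaw":0},
])

```text
time_s: 15.78
tcp_pos: [0.5343, -0.0268, 0.0691]
eef_rot: [-180.0, -0.0, -105.1]
contact_force: [-0.8, 2.6, -3.0]
gripper_width: 0.0133
gripper_force: 60.1
```

```bash
python3 st.py
```

```text
15.78 [ 0.5343 -0.0268  0.0691] [-180.     -0.   -105.14] F [-0.8  2.6 -3. ] M [1.14 0.19 0.28] w 0.0133
handle 75.92 L 0.1055 T 0.432 j6 -33.3
```

Emit:
send_rows([
  {"dp":[0,-2.8,0],"roll":0.026,"jaw":0},
  {"dp":[0.1,-5.5,0],"roll":0.052,"jaw":0},
  {"dp":[0.3,-8.3,0],"roll":0.079,"jaw":0},
])

```text
time_s: 16.15
tcp_pos: [0.5425, -0.0292, 0.0691]
eef_rot: [-180.0, 0.0, -109.7]
contact_force: [-0.1, 2.7, -2.9]
gripper_width: 0.013
gripper_force: 60.1
```

```bash
python3 st.py
```

```text
16.15 [ 0.5425 -0.0292  0.0691] [-179.99    0.   -109.74] F [-0.1  2.7 -2.9] M [1.1  0.15 0.29] w 0.013
handle 71.24 L 0.1055 T 0.392 j6 -37.3
```

Emit:
send_rows([
  {"dp":[0,-2.8,0],"roll":0.026,"jaw":0},
  {"dp":[0.1,-5.5,0],"roll":0.052,"jaw":0},
  {"dp":[0.3,-8.3,0],"roll":0.079,"jaw":0},
])

```text
time_s: 16.52
tcp_pos: [0.5503, -0.0323, 0.0691]
eef_rot: [-180.0, 0.0, -114.3]
contact_force: [1.4, 3.1, -2.2]
gripper_width: 0.0129
gripper_force: 60.1
```

```bash
python3 st.py
```

```text
16.52 [ 0.5503 -0.0323  0.0691] [-1.7999e+02  1.0000e-02 -1.1428e+02] F [ 1.4  3.1 -2.2] M [ 1.01 -0.01  0.24] w 0.0129
handle 66.69 L 0.1054 T 0.235 j6 -41.3
```

Emit:
send_rows([
  {"dp":[0,-2.8,0],"roll":0.026,"jaw":0},
  {"dp":[0.1,-5.5,0],"roll":0.052,"jaw":0},
  {"dp":[0.3,-8.3,0],"roll":0.079,"jaw":0},
])

```text
time_s: 16.9
tcp_pos: [0.5578, -0.0359, 0.0691]
eef_rot: [-180.0, 0.0, -118.8]
contact_force: [0.4, 2.6, -2.8]
gripper_width: 0.0129
gripper_force: 60.1
```

```bash
python3 st.py
```

```text
16.9 [ 0.5578 -0.0359  0.0691] [-1.7999e+02  1.0000e-02 -1.1880e+02] F [ 0.4  2.6 -2.8] M [ 1.2  -0.18  0.26] w 0.0129
handle 62.17 L 0.1054 T 0.344 j6 -45.2
```

Emit:
send_rows([
  {"dp":[0,-2.8,0],"roll":0.026,"jaw":0},
  {"dp":[0.1,-5.5,0],"roll":0.052,"jaw":0},
  {"dp":[0.3,-8.3,0],"roll":0.079,"jaw":0},
])

```text
time_s: 17.27
tcp_pos: [0.565, -0.0402, 0.0691]
eef_rot: [-180.0, 0.0, -123.3]
contact_force: [1.1, 3.2, -3.3]
gripper_width: 0.0131
gripper_force: 60.1
```

```bash
python3 st.py
```

```text
17.27 [ 0.565  -0.0402  0.0691] [-1.7998e+02  2.0000e-02 -1.2333e+02] F [ 1.1  3.2 -3.3] M [ 1.29 -0.38  0.26] w 0.0131
handle 57.62 L 0.1053 T 0.341 j6 -49.1
```

Emit:
send_rows([
  {"dp":[0,-2.8,0],"roll":0.026,"jaw":0},
  {"dp":[0.1,-5.5,0],"roll":0.052,"jaw":0},
  {"dp":[0.3,-8.3,0],"roll":0.079,"jaw":0},
])

```text
time_s: 17.65
tcp_pos: [0.5719, -0.045, 0.0692]
eef_rot: [-180.0, 0.0, -127.9]
contact_force: [2.2, 3.5, -3.3]
gripper_width: 0.0133
gripper_force: 60.1
```

```bash
python3 st.py
```

```text
17.65 [ 0.5719 -0.045   0.0692] [-1.7998e+02  3.0000e-02 -1.2786e+02] F [ 2.2  3.5 -3.3] M [ 1.55 -0.73  0.25] w 0.0133
handle 53.07 L 0.1053 T 0.287 j6 -52.9
```

Emit:
send_rows([
  {"dp":[-0.3,-2.8,0],"roll":0.026,"jaw":0},
  {"dp":[-0.2,-5.5,0],"roll":0.052,"jaw":0},
  {"dp":[-0.2,-5.5,0],"roll":0.052,"jaw":0},
])

```text
time_s: 18.02
tcp_pos: [0.5759, -0.0482, 0.069]
eef_rot: [180.0, 0.0, -130.8]
contact_force: [-0.3, 4.7, -1.5]
gripper_width: 0.0131
gripper_force: 60.2
```

```bash
python3 st.py
```

```text
18.02 [ 0.5759 -0.0482  0.069 ] [ 179.99    0.   -130.78] F [-0.3  4.7 -1.5] M [ 1.79 -0.49  0.27] w 0.0131
handle 50.25 L 0.1053 T 0.607 j6 -55.4
```

Torque is rising at about 49°, so this is the stop. Small steps now.

Emit:
send_rows([
  {"dp":[0,-1.4,0],"roll":0.013,"jaw":0},
  {"dp":[0,-2.8,0],"roll":0.026,"jaw":0},
  {"dp":[0,-2.8,0],"roll":0.026,"jaw":0},
])

```text
time_s: 18.4
tcp_pos: [0.5776, -0.0496, 0.0689]
eef_rot: [180.0, -0.0, -132.2]
contact_force: [0.1, 6.5, -2.6]
gripper_width: 0.013
gripper_force: 60.3
```

```bash
python3 st.py
```

```text
18.4 [ 0.5776 -0.0496  0.0689] [ 1.7995e+02 -1.0000e-02 -1.3223e+02] F [ 0.1  6.5 -2.6] M [ 2.67 -0.01  0.4 ] w 0.013
handle 49.07 L 0.1053 T 0.841 j6 -56.6
```

Emit:
send_rows([
  {"dp":[0,-1.5,0],"roll":0.014,"jaw":0},
  {"dp":[0,-3,0],"roll":0.028,"jaw":0},
  {"dp":[0,-3,0],"roll":0.028,"jaw":0},
])

```text
time_s: 18.77
tcp_pos: [0.5793, -0.0511, 0.0687]
eef_rot: [179.9, -0.0, -133.8]
contact_force: [-1.7, 10.4, -1.7]
gripper_width: 0.013
gripper_force: 60.5
```

```bash
python3 st.py
```

```text
18.77 [ 0.5793 -0.0511  0.0687] [ 1.7990e+02 -3.0000e-02 -1.3383e+02] F [-1.7 10.4 -1.7] M [3.81 0.77 0.61] w 0.013
handle 47.8 L 0.1052 T 1.481 j6 -57.9
```

Emit:
send_rows([
  {"dp":[0,0,0],"roll":0,"jaw":0},
])

```text
time_s: 18.9
tcp_pos: [0.5792, -0.0511, 0.0687]
eef_rot: [179.9, -0.0, -133.8]
contact_force: [-1.8, 9.8, -1.6]
gripper_width: 0.0131
gripper_force: 60.5
```

```bash
python3 st.py
```

```text
18.9 [ 0.5792 -0.0511  0.0687] [ 1.7990e+02 -3.0000e-02 -1.3381e+02] F [-1.8  9.8 -1.6] M [3.76 0.63 0.58] w 0.0131
handle 47.83 L 0.1052 T 1.417 j6 -57.9
```

Torque is holding at about 1.42 N m, firm and under the limit. I'll back off inside the play.

Emit:
send_rows([
  {"dp":[0.1,4,0],"roll":-0.038,"jaw":0},
  {"dp":[0.4,8,0],"roll":-0.076,"jaw":0},
  {"dp":[0.8,12,0],"roll":-0.113,"jaw":0},
  {"dp":[0.8,12,0],"roll":-0.113,"jaw":0},
])

```text
time_s: 19.4
tcp_pos: [0.5709, -0.0443, 0.0692]
eef_rot: [-180.0, 0.0, -127.3]
contact_force: [3.2, 0.2, -3.4]
gripper_width: 0.0132
gripper_force: 60.1
```

```bash
python3 st.py
```

```text
19.4 [ 0.5709 -0.0443  0.0692] [-179.98    0.   -127.31] F [ 3.2  0.2 -3.4] M [ 0.18 -1.22  0.33] w 0.0132
handle 53.69 L 0.1053 T 0.066 j6 -52.5
```

Emit:
send_rows([
  {"dp":[0,0,-5],"roll":0,"jaw":0},
  {"dp":[0,0,-12],"roll":0,"jaw":0},
  {"dp":[0,0,-25],"roll":0,"jaw":0},
  {"dp":[0,0,-50],"roll":0,"jaw":0},
  {"dp":[0,0,-80],"roll":0,"jaw":0},
])

```text
time_s: 20.02
tcp_pos: [0.5695, -0.0447, 0.1498]
eef_rot: [179.9, -0.1, -127.4]
contact_force: [-0.3, -0.7, -3.7]
gripper_width: 0.0134
gripper_force: 60.0
```

```bash
python3 st.py; python3 - <<'E'
from plant import r
from plan import *
s=r.get_state();a=(*s["tcp_pos"][:2],.149,s["eef_rot"][2]);b=(.575,.278,.149,-165.1)
show(a,[tuple(np.add(a,np.subtract(b,a)*f)) for f in np.linspace(0,1,9)[1:]]+[b,b])
import pickle
from plant import r
pickle.dump(r.capture("wrist"),open("w7.pkl","wb"))
E
```

```text
20.02 [ 0.5695 -0.0447  0.1498] [ 1.7988e+02 -1.2000e-01 -1.2741e+02] F [-0.3 -0.7 -3.7] M [ 0.19 -0.18 -0.03] w 0.0134
handle 54.19 L 0.1041 T -0.04 j6 -52.5
call
   [np.float64(-32.5), np.float64(24.0), np.float64(-0.0)] 0.082
   [np.float64(-64.9), np.float64(47.9), np.float64(-0.0)] 0.164
   [np.float64(-97.4), np.float64(71.9), np.float64(-0.0)] 0.247
   [np.float64(-129.8), np.float64(95.8), np.float64(-0.0)] 0.329
   [np.float64(-162.3), np.float64(119.8), np.float64(-0.0)] 0.411
call
   [np.float64(-20.2), np.float64(34.9), np.float64(-0.0)] 0.082
   [np.float64(-40.4), np.float64(69.9), np.float64(-0.0)] 0.164
   [np.float64(-60.5), np.float64(104.8), np.float64(-0.0)] 0.247
   [np.float64(-60.5), np.float64(104.8), np.float64(-0.0)] 0.247
   [np.float64(-60.5), np.float64(104.8), np.float64(-0.0)] 0.247
```

Emit:
send_rows([
  {"dp":[-32,24,0],"roll":0.082,"jaw":0},
  {"dp":[-65,48,0],"roll":0.164,"jaw":0},
  {"dp":[-97,72,0],"roll":0.247,"jaw":0},
  {"dp":[-130,96,0],"roll":0.329,"jaw":0},
  {"dp":[-162,120,0],"roll":0.411,"jaw":0},
])

```text
time_s: 20.7
tcp_pos: [0.5731, 0.1581, 0.1495]
eef_rot: [180.0, -0.1, -151.1]
contact_force: [0.6, 0.2, -3.3]
gripper_width: 0.0131
gripper_force: 60.0
```

Emit:
send_rows([
  {"dp":[-20,35,0],"roll":0.082,"jaw":0},
  {"dp":[-40,70,0],"roll":0.164,"jaw":0},
  {"dp":[-60,105,0],"roll":0.247,"jaw":0},
  {"dp":[-60,105,40],"roll":0.247,"jaw":0},
  {"dp":[-60,105,80],"roll":0.247,"jaw":0},
])

```text
time_s: 21.32
tcp_pos: [0.5747, 0.2785, 0.0688]
eef_rot: [180.0, -0.0, -165.0]
contact_force: [-0.2, -0.3, -2.9]
gripper_width: 0.0131
gripper_force: 60.0
```

Emit:
send_rows([
  {"dp":[0,0,15],"roll":0,"jaw":0},
  {"dp":[0,0,30],"roll":0,"jaw":0},
  {"dp":[0,0,37],"roll":0,"jaw":0},
  {"dp":[0,0,40],"roll":0,"jaw":0},
  {"dp":[0,0,40],"roll":0,"jaw":0},
])

```text
time_s: 21.95
tcp_pos: [0.5756, 0.2784, 0.0297]
eef_rot: [180.0, 0.0, -165.1]
contact_force: [1.2, -0.1, -3.7]
gripper_width: 0.0134
gripper_force: 60.0
```

```bash
python3 st.py
```

```text
21.95 [0.5756 0.2784 0.0297] [ 1.7998e+02  5.0000e-02 -1.6506e+02] F [ 1.2 -0.1 -3.7] M [ 0.02 -0.2   0.04] w 0.0134
handle 80.66 L 0.413 T -0.454 j6 -118.3
```

Emit:
send_rows([
  {"dp":[0,0,4],"roll":0,"jaw":0},
  {"dp":[0,0,7],"roll":0,"jaw":0},
  {"dp":[0,0,9],"roll":0,"jaw":0},
  {"dp":[0,0,10],"roll":0,"jaw":0},
  {"dp":[0,0,10],"roll":0,"jaw":0},
])

```text
time_s: 22.58
tcp_pos: [0.5752, 0.2783, 0.0206]
eef_rot: [-180.0, 0.0, -165.0]
contact_force: [-6.0, -2.1, 10.9]
gripper_width: 0.0135
gripper_force: 60.0
```

```bash
python3 st.py
```

```text
22.57 [0.5752 0.2783 0.0206] [-1.8000e+02  3.0000e-02 -1.6502e+02] F [-6.  -2.1 10.9] M [-0.54  1.84  0.02] w 0.0135
handle 80.71 L 0.4128 T 2.34 j6 -118.3
```

Emit:
send_rows([
  {"dp":[0,0,0],"roll":0,"jaw":20},
  {"dp":[0,0,0],"roll":0,"jaw":35},
  {"dp":[0,0,0],"roll":0,"jaw":45},
  {"dp":[0,0,0],"roll":0,"jaw":45},
  {"dp":[0,0,0],"roll":0,"jaw":45},
])

```text
time_s: 23.2
tcp_pos: [0.5753, 0.2782, 0.019]
eef_rot: [-180.0, -0.0, -165.1]
contact_force: [-0.1, 0.6, -0.4]
gripper_width: 0.0392
gripper_force: 0.0
```

Emit:
send_rows([
  {"dp":[0,0,-20],"roll":0,"jaw":45},
  {"dp":[0,0,-60],"roll":0,"jaw":45},
  {"dp":[0,0,-110],"roll":0,"jaw":45},
  {"dp":[0,0,-170],"roll":0,"jaw":45},
  {"dp":[0,0,-170],"roll":0,"jaw":45},
])

```text
time_s: 23.82
tcp_pos: [0.5778, 0.2799, 0.1951]
eef_rot: [179.8, 0.5, -165.0]
contact_force: [-0.5, 0.0, -0.8]
gripper_width: 0.0393
gripper_force: 0.0
```

```bash
python3 look.py wrist w8; python3 meas.py w8 .015; python3 - <<'E'
import pickle,numpy as np,cv2
from plant import r
c0=pickle.load(open("c0.pkl","rb"))["top"]["image"];c=r.capture("top")["image"]
m=(cv2.absdiff(cv2.GaussianBlur(c,(5,5),0),cv2.GaussianBlur(c0,(5,5),0)).max(2)>40).astype(np.uint8)
for s in cv2.connectedComponentsWithStats(m)[2][1:]:
    if s[4]>15: print("changed",(s/.64).round(0)[:4],s[4])
E
```

```text
23.88 [0.5763 0.2791 0.192 ] [ 179.86    0.28 -165.05] [  43.3   19.    -8.1    0.   -62.5 -118.3] [-1.  -0.3 -0.4]
cam [0.50323416 0.25930045 0.33814383] [ 0.28402189  0.079844   -0.95548757]
[[259.3  67. ]
 [258.9 114.2]
 [258.6 156.1]]
3 [ 223   30   58  188 3632]
0.015 hole centre [0.47345425 0.25107393] area mm2 715.7790122912265 expect 859
0.002999999999999999 hole centre [0.47234837 0.25076843] area mm2 769.9272512381431 expect 859
handle ang 14.949861529768501 off-axis of hole centre -4.4862630538023485e-05 handle length seen 0.1588673275361035
changed [231. 103. 162. 169.] 4667
changed [384. 127.   8.  31.] 56
changed [395. 186.  28.  19.] 126
changed [333. 203.   8.  11.] 16
changed [375. 203.  28.  36.] 173
changed [228. 211.  16.  17.] 44
changed [166. 212.  73.  81.] 999
changed [423. 223.   6.  12.] 23
changed [244. 228.  25.  28.] 100
changed [356. 230.  30.  94.] 384
changed [169. 252. 286. 348.] 14723
changed [138. 269.  20.  45.] 240
changed [300. 300.  22.  23.] 53
changed [378. 303.  22.  30.] 125
changed [494. 361. 306. 239.] 18259
changed [473. 492.  16.   9.] 37
changed [434. 511.  56.  50.] 553
changed [516. 519.  11.   9.] 28
changed [500. 558.  91.  42.] 927
changed [588. 572.  14.  19.] 38
changed [456. 581.  38.  17.] 193
```

The spanner lies flat on the mat (ring at (0.473, 0.251), handle at 15°, full length visible). The gripper is clear, and the panel area, tape roll and spare breaker are unchanged in the top view. Handing in.

```bash
python3 -c "
from plant import r
print(r.close_job())"
```

```text
the job is handed in; nothing more can be done
None
```

I tightened the nut onto its stop in two swings, pulled it firm at a measured 1.4 N m or so (peak reading 1.48), laid the spanner flat on the mat, let go and handed the job in at about 24 s; no verdict came back.

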